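Fill the hinge kit tray and slide it home at the outfeed

ROBOT

A 6-joint arm with a two-finger parallel gripper is mounted at the origin on the work surface. World frame = base frame: x ahead of the robot, y to its left, z up, the work surface at z = 0. Lengths are in m, angles in rad, forces in N, time in s.
With the tool pointing down it reaches from about 0.35 to 0.775 m from the base axis. Payload 5.5 kg.
Tool frame: the origin (TCP) lies between the finger pads; the fingertips stand 17 mm ahead of it and the grasp point (between the pads) lies 2 mm behind it (env.finger_overhang is the distance from the TCP to the fingertips, in m); z points along the fingers, y is the line along which they close (so a half turn about z gives the same grasp; the last joint's range is limited). The gripper opens to 85 mm and grips with 20 to 120 N. Pads are 22 mm wide; open, the fingers measure 114 mm over their backs; the gripper's body (76 mm by 85 mm) begins 54 mm behind the grasp point. The pads swing forward as they close: fully open they stand 13 mm farther back than shut.
Start: joints at [-1.376, 0.313, 0.046, 1.304, 0, 1.431], TCP at [0.189, -0.543, 0.248] pointing down, gripper open.
Joint ranges: [-2.76, 2.76], [-0.86, 1.69], [-1.03, 1.26], [-2.2, 2.34], [-1.47, 1.5], [-3.14, 3.14]. Speed limits (rad/s): [2.57, 2.57, 3.14, 3.14, 3.14, 3.14].

INTERFACE

Orientations are given as a unit quaternion [w, x, y, z].
In Python, from workcell import env gives the robot as it stands. The module is installed in compiled form; this text tells all that it offers.
- The arm moves only by the shell command python3 -m pendant 'ROWS' [FORCE]. ROWS is JSON, a list of rows, each a list of 5 numbers: the gripper's target within -1 to 1 (fully open at 1, half-way at 0, shut at -1), then the shift along the tool's x, y, z in m, then the turn about the tool's z in rad. A call has 1 to 8 rows; each row shifts and turns the commanded pose from where the row before left it, along the tool's axes as they then stand; what a row does not reach is not made up. A row lasts 1/8 s, in which the tool goes at most 62.5 mm and 10.7 degrees, less where a joint would pass 70% of its speed; a pose out of reach is approached as far as the arm can. A call with a gripper value outside its range is refused whole. The fingers move at their own pace and stop on an object; FORCE is the grip in N (left out, the last holds). Time passes only in rows, so rows that do not move let the fingers close. It gives the time, the measured TCP pose, the force, the opening and the grip force at its end, in the units of the state.
- env.get_state(): the state, without advancing time (a new reading comes with each control period).
- env.read_camera(name): name is "scene" or "top" or "wrist"; returns the picture (480x640x3 uint8, red, green, blue); there is no depth.
- env.calibration(name): a dict with "K" (3x3 intrinsics, pixels), "T" (4x4, takes a point from camera to world coordinates); the wrist camera has in their place "tool_from_camera" (4x4, takes a point from camera to tool coordinates, whose origin is the TCP and whose axes are the flange's). Camera axes: x right, y down, z forward; pixel columns grow to the right and rows downward; lengths in m; the calibration is good to about 2 mm. A picture is of the moment at which its call begins: read the wrist's pose just before it. calibration takes no time and is no camera call.
- env.hand_in(): hands the job in; it is judged then, once.
Trained networks look in the newest picture that a camera, given by its name, has taken for a name from the list of things; names that differ only in an ending like _2 or _b are one class to them, and where a whole thing is asked for, a point or a joint stands for the part that bears it (a point fixed in the world has none). Each returns a list of dicts, best first, with "score" (0 to 1); they miss things now and then, are a little off and sometimes report something else, mostly with a low value. They report only what shows in the picture. A call takes as long as a camera call. They do not tell look-alikes from the thing itself.
- env.recognise(camera, label): "centre" ([column, row] in pixels, amid what is visible of it).
The state is a dict: "clock": time; "joint_pos": joint angles; "qvel": joint speeds; "tau": joint torques, N m; "tcp_pos": TCP position; "orientation": TCP orientation; "wrist_force": force on the tool from outside, world axes, zero at the start; "ft_torque": the same for the moment, N m; "finger_gap": finger opening in m; "grip_force": force on a finger pad.
Only numpy, scipy, OpenCV 4.12 (cv2) and the standard library are available. Lean on these libraries where they do the work, as an engineer would, in place of code of your own. Each camera call takes 0.05 s, during which the arm holds its last target. There are 200 camera calls.

TASK

Pick the black bushing, the steel hex nut and the brass block out of the compartmented bin and stand them upright in the blue kit tray, one in each pocket, in any order. Then slide the loaded tray across the bench, without lifting it, into the aluminium outfeed corner, until its long side is flush against the long bar and its end against the short bar. Leave the other parts in the bin and the other things on the bench where they are.

Things in the scene. Friction and masses are not known exactly. Their poses are not given: they have to be found in the camera images.
- bushing: KIT PART: black rubber flanged bushing with a steel-grey disc on its top, standing; flange 30 mm diameter and 8 mm high, above it a 24 mm diameter barrel, 34 mm high overall. Origin: centre of underside, z up.
- nut: KIT PART: steel hexagonal coupling nut standing on end, 24 mm across flats (one pair of flats faces its x axis, the others every 60 degrees), 36 mm high. Origin: centre of underside.
- slideblock: KIT PART: brass block with two dark holes in its top, 42 mm (x) by 20 mm (y) by 30 mm high. Origin: centre of underside.
- yellowbushing: Not in the kit: yellow flanged bushing, same shape as the black one. Origin: centre of underside.
- sleeve: Not in the kit: red round sleeve 24 mm diameter, 36 mm high. Origin: centre of underside.
- greenblock: Not in the kit: green block, same shape as the brass one. Origin: centre of underside.
- bin: Fixed grey parts bin, 192 (x) by 286 (y) by 40 mm high, walls, dividers and floor 4 mm, six 90 mm square compartments in 2 rows (centres x = -47, +47 mm) of 3 (y = -94, 0, +94 mm). One part stands in each compartment, any part in any. Origin: centre of underside.
- tray: Loose blue kit tray, 206 (x) by 66 (y) by 15 mm high, walls, dividers and floor 5 mm, three pockets in a row along x, each 62 (x) by 56 (y) mm inside; about 0.45 kg empty. Origin: centre of underside.
- pocket0 (a point): Centre of the floor of the tray's -x end pocket (tray x = -67 mm, 5 mm above the bench).
- pocket1 (a point): Centre of the floor of the tray's middle pocket (tray x = 0 mm, 5 mm above the bench).
- pocket2 (a point): Centre of the floor of the tray's +x end pocket (tray x = 67 mm, 5 mm above the bench).
- corner: Fixed outfeed corner: two aluminium bars 20 mm thick, 25 mm high. Origin: the inner corner, at bench level. Inner face of the long bar: plane y = 0 (x from -230 to +20 mm); of the short bar: plane x = 0 (y from 0 to +85 mm). The tray belongs at x < 0, y > 0: home, its origin is at x = -103, y = +33 mm. Thin yellow tape marks the other two sides.
- bottle: Bystander: white bottle with green label and red cap, 54 mm diameter, 180 mm high. Origin: centre of underside.
- taperoll: Bystander: tan open ring (tape core) lying flat, 90 mm outer diameter, 45 mm high. Origin: centre of underside.
- nestblock: Bystander: aluminium block 50 by 50 by 50 mm with a slot in its top. Origin: centre of underside.
- bracket: Bystander: black steel channel bracket with a steel pin, 90 (x) by 34 by 26 mm high. Origin: centre of underside.
- driver: Bystander: screwdriver lying on the bench along its x axis, about 0.2 m long. Origin: underside, near its middle.
Mind the look-alikes: they are no part of the job. Several things have the shape of the slideblock; the one meant has the colours described above.

How it is judged:
On the way, in this order (a step that is already met when the one before it is completed fails the run):
1. the three kit parts stand in the tray, one in each pocket, before the tray is home (((horizontal distance between bushing and pocket0 below 0.03 m and z of bushing in the frame of pocket0 below 0.008 m) or (horizontal distance between nut and pocket0 below 0.03 m and z of nut in the frame of pocket0 below 0.008 m) or (horizontal distance between slideblock and pocket0 below 0.03 m and z of slideblock in the frame of pocket0 below 0.008 m)) and ((horizontal distance between bushing and pocket1 below 0.03 m and z of bushing in the frame of pocket1 below 0.008 m) or (horizontal distance between nut and pocket1 below 0.03 m and z of nut in the frame of pocket1 below 0.008 m) or (horizontal distance between slideblock and pocket1 below 0.03 m and z of slideblock in the frame of pocket1 below 0.008 m)) and ((horizontal distance between bushing and pocket2 below 0.03 m and z of bushing in the frame of pocket2 below 0.008 m) or (horizontal distance between nut and pocket2 below 0.03 m and z of nut in the frame of pocket2 below 0.008 m) or (horizontal distance between slideblock and pocket2 below 0.03 m and z of slideblock in the frame of pocket2 below 0.008 m)) and angle between each of bushing, nut, slideblock's own z axis and vertical below 0.2 rad and linear speed of each of bushing, nut, slideblock below 0.05 m/s), for 0.2 s.
2. the loaded tray is home in the corner (all of step 1 and y of tray in the frame of corner between 0.025 and 0.041 m and x of tray in the frame of corner between -0.111 and -0.094 m and angle between the x axis of tray and the x axis of corner, either way round below 0.08 rad and linear speed of tray below 0.02 m/s), for 0.2 s.
At the end, for the whole second after the job is handed in: The black bushing, hex nut and brass block stand upright (within 0.2 rad) on the floors of the tray's pockets, one in each; the tray lies at rest in the outfeed corner, within 8 mm of both bars and square to them within 0.08 rad (all of step 2); the robot touches nothing.
It fails at once if the tray is lifted or tipped (height (world z) of tray above 0.012 m or angle between tray's own z axis and vertical above 0.15 rad).
It fails at once if another part or a bystander is moved by more than 25 mm or knocked over (distance of any of yellowbushing, sleeve, greenblock, bottle, taperoll, nestblock, bracket, driver from where it was at the start of the episode above 0.025 m or angle between any of yellowbushing, sleeve, greenblock, bottle, taperoll, nestblock, bracket's own z axis and vertical above 0.5 rad).
It also fails if it takes over 72 s, if anything falls off the work surface, if the arm or the gripper's body presses on something with over 40 N, if the wrist force passes 120 N, or if a joint passes its speed limit or range.

## Working session

There is one attempt and no reset: what is moved stays moved. The work goes in short steps, Python scripts to look and compute and a shell command to move; the robot and the scene stay as the last step left them, time stands still between calls to the robot, and variables do not carry over. Pictures are saved under pics/ and viewed, at most 14 in all, crops included, and the job is handed in when it is done.

```bash
mkdir -p pics; python3 - <<'E'
from workcell import env
import cv2
s=env.get_state();print({k:s[k] for k in('clock','tcp_pos','orientation','finger_gap')})
for n in('top','scene'):
    im=env.read_camera(n);cv2.imwrite(f'pics/{n}0.png',im[:,:,::-1]);c=env.calibration(n);print(n,c['K'],c['T'])
print(env.calibration('wrist'))
E
```

```text
{'clock': 0.0, 'tcp_pos': array([ 0.18882785, -0.54260247,  0.24741595]), 'orientation': array([-9.07705305e-04,  9.86020588e-01,  1.66621052e-01, -3.10109831e-05]), 'finger_gap': 0.08564626316289356}
top [[591.44993565   0.         313.21437415]
 [  0.         591.44993565 240.36707111]
 [  0.           0.           1.        ]] [[ 4.44302584e-03 -9.93736724e-01  1.11658332e-01  4.26964383e-01]
 [-9.99988834e-01 -4.59499288e-03 -1.10369675e-03  9.18934289e-02]
 [ 1.60985323e-03 -1.11652181e-01 -9.93746043e-01  1.26772898e+00]
 [ 0.00000000e+00  0.00000000e+00  0.00000000e+00  1.00000000e+00]]
scene [[498.40772079   0.         318.26798344]
 [  0.         498.40772079 244.00973652]
 [  0.           0.           1.        ]] [[ 0.05328677  0.77678425 -0.62750836  1.23610245]
 [ 0.99847862 -0.03252597  0.04452536  0.02779722]
 [ 0.01417628 -0.6289263  -0.77733567  0.88544686]
 [ 0.          0.          0.          1.        ]]
{'K': array([[416.74528357,   0.        , 307.40014292],
       [  0.        , 416.74528357, 239.0416063 ],
       [  0.        ,   0.        ,   1.        ]]), 'tool_from_camera': array([[-7.14178475e-04, -9.58371251e-01, -2.85524140e-01,
         7.15675187e-02],
       [ 9.99999549e-01, -5.05499652e-04, -8.04561810e-04,
        -3.51322379e-04],
       [ 6.26736556e-04, -2.85524585e-01,  9.58371180e-01,
        -1.26759691e-01],
       [ 0.00000000e+00,  0.00000000e+00,  0.00000000e+00,
         1.00000000e+00]])}
```

View pics/top0.png

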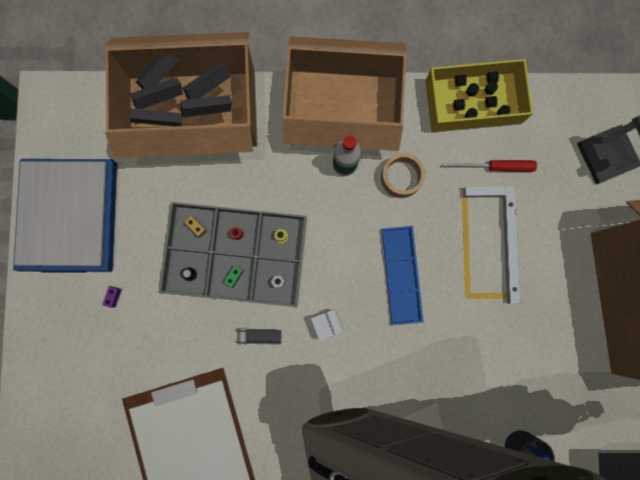

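View pics/scene0.png

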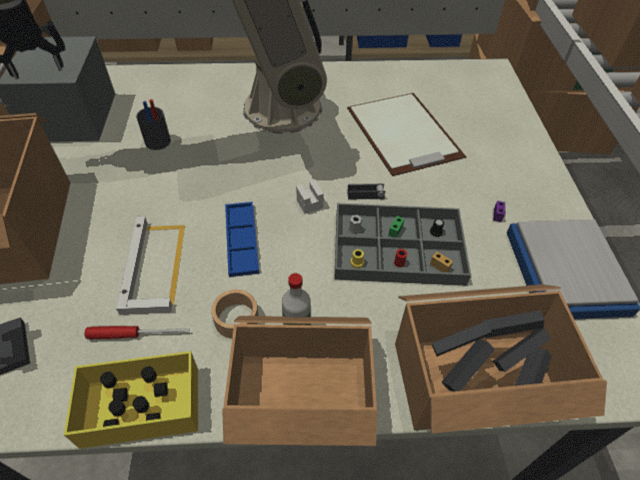

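The top view shows the bin (brass block 194,226; black bushing 188,274; nut 277,282), the tray at (403,275), and the inner corner near (507,195). The long bar runs toward -x, and both bars match between the two views.

```bash
cat > h.py <<'E'
from workcell import env
import numpy as np, cv2
from scipy.spatial.transform import Rotation as R
def cam(n):
    c=env.calibration(n)
    if n!='wrist': return c['K'],c['T']
    s=env.get_state();q=s['orientation'];T=np.eye(4);T[:3,:3]=R.from_quat(np.r_[q[1:],q[0]]).as_matrix();T[:3,3]=s['tcp_pos']
    return c['K'],T@c['tool_from_camera']
def proj(c,uv,z):
    K,T=c;d=T[:3,:3]@np.linalg.solve(K,[uv[0],uv[1],1.]);return (T[:3,3]+d*(z-T[2,3])/d[2])[:2]
def yaw():
    q=env.get_state()['orientation'];return np.degrees(2*np.arctan2(q[2],q[1]))
def rect(im,c,lo,hi,z,box=None):
    m=cv2.inRange(cv2.cvtColor(im,cv2.COLOR_RGB2HSV),lo,hi)
    if box: k=np.zeros_like(m);x0,y0,x1,y1=box;k[y0:y1,x0:x1]=1;m*=k
    cs,_=cv2.findContours(m,cv2.RETR_EXTERNAL,cv2.CHAIN_APPROX_NONE);q=max(cs,key=cv2.contourArea)[:,0]
    P=np.array([proj(c,p,z) for p in q],np.float32)*1000
    return cv2.minAreaRect(P),cv2.boundingRect(q)
E
python3 - <<'E'
from h import *
im=env.read_camera('top');c=cam('top')
print('tray',rect(im,c,(105,120,60),(125,255,255),.012,(360,210,440,340)))
print('brass',rect(im,c,(8,120,80),(25,255,255),.034,(176,210,212,243)))
for l,z in(('tray',.008),('corner',.02),('bin',.02),('bushing',.02),('nut',.02),('slideblock',.02),('nestblock',.025),('bracket',.013)):
    for r in env.recognise('top',l)[:4]: print(l,np.round(r['centre']),round(r['score'],2),proj(c,r['centre'],z).round(3))
for p in((508,195),(516,188),(510,302),(466,190),(519,302),(466,186)): print(p,proj(c,p,.025).round(4))
for p in((172,203),(306,213),(162,295),(300,306)): print('bin',p,proj(c,p,.04).round(4))
print(env.finger_overhang,yaw())
cv2.imwrite('pics/c1.png',cv2.resize(im[175:315,370:530,::-1],None,fx=5,fy=4.2)[:588])
E
```

```text
tray (((495.87677001953125, -97.569580078125), (204.01113891601562, 65.2383041381836), 5.485744953155518), (382, 226, 41, 99))
brass (((594.8872680664062, 340.4607238769531), (40.91696548461914, 19.228660583496094), 45.668190002441406), (185, 217, 20, 19))
tray [399. 277.] 0.61 [ 0.492 -0.093]
corner [502. 238.] 0.71 [ 0.575 -0.31 ]
bin [232. 250.] 0.8 [0.545 0.263]
bushing [191. 276.] 0.44 [0.49  0.348]
nut [279. 283.] 0.68 [0.476 0.162]
nut [284. 235.] 0.25 [0.579 0.152]
slideblock [111. 299.] 0.75 [0.441 0.514]
slideblock [196. 227.] 0.69 [0.595 0.341]
nestblock [327. 324.] 0.93 [0.391 0.061]
nestblock [400. 274.] 0.3 [ 0.496 -0.093]
bracket [256. 341.] 0.69 [0.355 0.21 ]
bracket [277. 280.] 0.48 [0.482 0.167]
(508, 195) [ 0.6659 -0.3247]
(516, 188) [ 0.6812 -0.3423]
(510, 302) [ 0.4388 -0.3215]
(466, 190) [ 0.6764 -0.2353]
(519, 302) [ 0.4389 -0.3404]
(466, 186) [ 0.685  -0.2355]
bin (172, 203) [0.6426 0.3878]
bin (306, 213) [0.6227 0.1059]
bin (162, 295) [0.4499 0.4025]
bin (300, 306) [0.4285 0.1172]
0.017 19.18399986833472
```

View pics/c1.png

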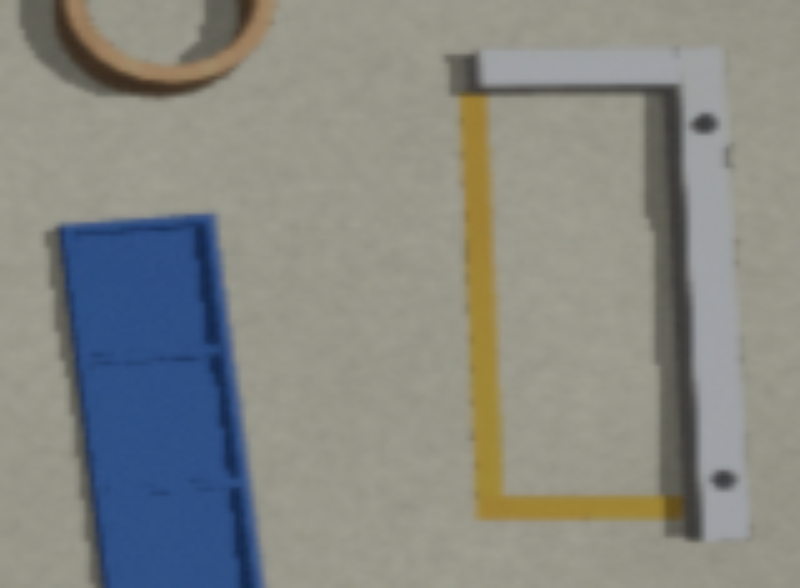

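The crop shows the tray yawed by about +5.5° and the inner corner at about (506,196). From that, tray home is roughly (0.561,-0.287). First move: the bushing.

```bash
cat >> h.py <<'E'
def go(t,ps=None):
    "shift in tool axes (mm) to world target t at present yaw; turn to yaw ps, done after the shift"
    s=env.get_state();p=np.radians(yaw());d=(np.array(t)-s['tcp_pos'])*1000
    tx=d[0]*np.cos(p)+d[1]*np.sin(p);ty=d[0]*np.sin(p)-d[1]*np.cos(p)
    print('shift mm',np.round([tx,ty,-d[2]],1),'turn',None if ps is None else round(np.radians(np.degrees(p)-ps),3))
def st():
    s=env.get_state();print('t',round(s['clock'],2),'tcp',s['tcp_pos'].round(4),'yaw',round(yaw(),1),'q6',s['joint_pos'][5].round(2),'gap',round(s['finger_gap'],4),'F',s['wrist_force'].round(1),'grip',round(s['grip_force'],1))
E
python3 -m pendant '[[-0.1,0.055,-0.007,0,-0.15],[-0.1,0.058,0,0,-0.15],[-0.1,0.058,0,0,-0.15],[-0.1,0.055,-0.01,0,0],[-0.1,0.055,-0.01,0,0],[-0.1,0.055,-0.01,0,0],[-0.1,0.055,-0.01,0,0],[-0.1,0.055,-0.01,0,0]]' 60
python3 -c "
from h import *;st();go((.488,.348,.15),45)"
```

```text
clock: 1.55
tcp_pos: [0.4968, -0.2257, 0.2485]
orientation: [0.0, 0.924, 0.382, 0.0]
wrist_force: [1.0, -0.2, 0.1]
finger_gap: 0.0386
grip_force: 0.0
t 1.55 tcp [ 0.4968 -0.2257  0.2485] yaw 45.0 q6 1.78 gap 0.0386 F [ 1.  -0.2  0.1] grip 0.0
shift mm [ 399.2 -412.2   98.5] turn -0.001
```

```bash

python3 -m pendant '[[-0.1,0.04,-0.0412,0.005,0],[-0.1,0.04,-0.0412,0.005,0],[-0.1,0.04,-0.0412,0.005,0],[-0.1,0.04,-0.0412,0.005,0],[-0.1,0.04,-0.0412,0.01,0],[-0.1,0.04,-0.0412,0.01,0],[-0.1,0.04,-0.0412,0.01,0],[-0.1,0.04,-0.0412,0.01,0]]' >/dev/null
python3 -m pendant '[[-0.1,0.04,-0.0412,0.02,0],[-0.1,0.04,-0.0412,0.02,0],[-0.1,0,0,0,-0.13],[-0.1,0,0,0,-0.13],[-0.1,0,0,0,0]]' >/dev/null
python3 - <<'E'
from h import *
st();c=cam('wrist');im=env.read_camera('wrist');cv2.imwrite('pics/w1.png',im[:,:,::-1])
for r in env.recognise('wrist','bushing')[:3]: print(np.round(r['centre']),r['score'],proj(c,r['centre'],.025))
E
```

```text
t 3.17 tcp [0.4876 0.3471 0.1481] yaw 59.8 q6 2.58 gap 0.0389 F [0.1 0.1 0.4] grip 0.0
[308. 216.] 0.62 [0.49297341 0.35858968]
```

View pics/w1.png

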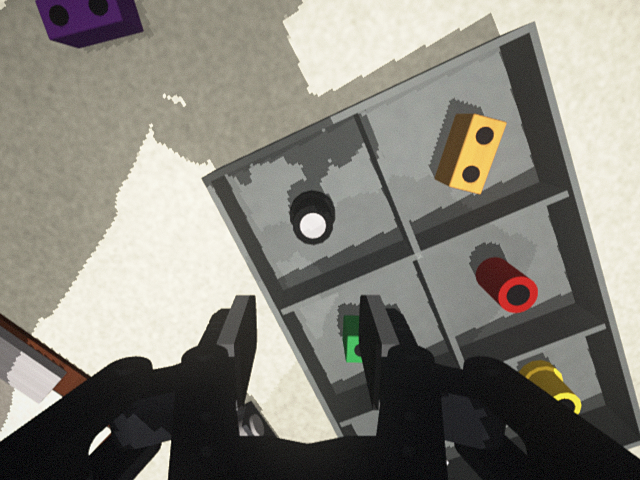

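The wrist view shows the black bushing with its disc centre at (313,225). The brass block's top is around (478,152).

```bash
python3 - <<'E'
from h import *
c=cam('wrist');b=proj(c,(313,225),.038);print(b)
im=cv2.imread('pics/w1.png')[:,:,::-1]
print(rect(im,c,(8,90,150),(25,255,255),.034,(430,100,515,200)))
go((*b,.034),60)
E
```

```text
[0.49476943 0.35447649]
(((595.5313720703125, 342.2729797363281), (42.122833251953125, 19.78136444091797), 45.89171600341797), (449, 114, 58, 80))
shift mm [ 10.1   2.2 114.3] turn -0.005
```

```bash

python3 -m pendant '[[-0.1,0.01,0.002,0.02,0],[-0.1,0,0,0.04,0],[-0.1,0,0,0.035,0],[-0.1,0,0,0.019,0],[-0.1,0,0,0,0],[-1,0,0,0,0],[-1,0,0,0,0],[-1,0,0,0,0]]' 60
python3 -c "
from h import *;st()"
```

```text
clock: 4.28
tcp_pos: [0.4951, 0.3548, 0.0351]
orientation: [0.0, 0.867, 0.499, 0.001]
wrist_force: [0.2, -0.2, 0.2]
finger_gap: 0.0222
grip_force: 58.7
t 4.28 tcp [0.4951 0.3548 0.0351] yaw 59.9 q6 2.59 gap 0.0222 F [ 0.2 -0.2  0.2] grip 58.7
```

```bash

python3 -m pendant '[[-1,0,0,-0.05,0],[-1,0,0,-0.05,0],[-1,-0.03,0.011,0,0],[-1,-0.054,0.0215,0,0],[-1,-0.054,0.0215,0,0],[-1,-0.054,0.0215,0,0],[-1,-0.054,0.0215,0,0],[-1,-0.054,0.0215,0,0]]' >/dev/null
python3 -m pendant '[[-1,-0.054,0.0215,0,0],[-1,-0.054,0.0215,0,0],[-1,-0.022,0.01,0,0.1585],[-1,0,0,0,0.1585],[-1,0,0,0,0.1585],[-1,0,0,0,0.1585],[-1,0,0,0,0.1585],[-1,0,0,0,0.1585]]'
python3 - <<'E'
from h import *
st();c=cam('wrist');im=env.read_camera('wrist');cv2.imwrite('pics/w2.png',im[:,:,::-1])
print(rect(im,c,(105,110,40),(125,255,255),.013))
go((.429,-.104,.042),5.5)
E
```

```text
clock: 6.28
tcp_pos: [0.4271, -0.1036, 0.1349]
orientation: [0.0, 0.999, 0.044, 0.001]
wrist_force: [0.3, 0.2, 0.2]
finger_gap: 0.0219
grip_force: 58.9
t 6.28 tcp [ 0.4271 -0.1036  0.1349] yaw 5.1 q6 2.63 gap 0.0219 F [0.3 0.2 0.2] grip 58.9
(((473.93316650390625, -99.4563217163086), (166.3571014404297, 66.60862731933594), 4.973664283752441), (246, 0, 124, 290))
shift mm [ 1.9  0.6 92.9] turn -0.012
```

View pics/w2.png

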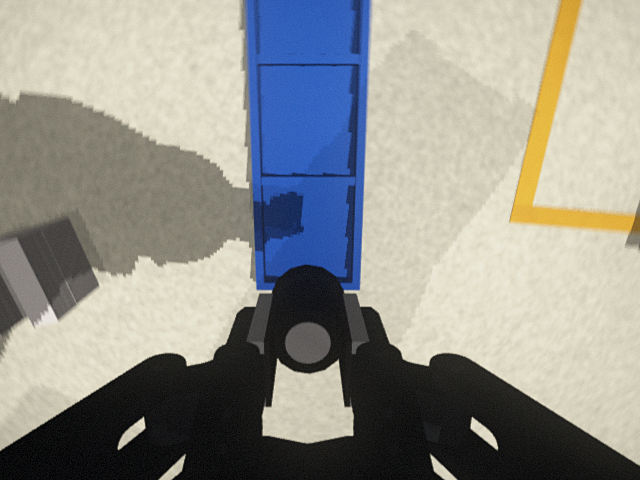

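The tray sits within 1-2 mm of the estimate, and the gripped bushing is above pocket0. I'll lower and release it.

```bash

python3 -m pendant '[[-1,0.001,0.001,0.04,0],[-1,0,0,0.035,0],[-1,0,0,0.015,0],[-1,0,0,0.0075,0],[-1,0,0,0,0],[-0.1,0,0,0,0],[-0.1,0,0,0,0],[-0.1,0,0,0,0]]' 
python3 -m pendant '[[-0.1,0,0,-0.04,0],[-0.1,0,0,-0.06,0],[-0.1,0,0,0,0]]' >/dev/null
python3 - <<'E'
from h import *
st();go((.478,.165,.14),60)
E
```

```text
clock: 7.32
tcp_pos: [0.4284, -0.1045, 0.0373]
orientation: [0.0, 0.999, 0.047, 0.0]
wrist_force: [0.5, 0.5, 0.2]
finger_gap: 0.0384
grip_force: 0.0
t 7.7 tcp [ 0.4311 -0.1057  0.1413] yaw 5.4 q6 2.63 gap 0.039 F [ 0.2 -0.2 -0.5] grip 0.0
shift mm [  72.1 -265.1    1.3] turn -0.953
```

```bash

python3 -m pendant '[[-0.1,0.014,-0.053,0,0],[-0.1,0.014,-0.053,0,0],[-0.1,0.014,-0.053,0,0],[-0.1,0.014,-0.053,0,0],[-0.1,0.016,-0.053,0,-0.15],[-0.1,0,0,0,-0.15],[-0.1,0,0,0,-0.15],[-0.1,0,0,0,-0.15]]' >/dev/null
python3 -m pendant '[[-0.1,0,0,0,0]]' >/dev/null
python3 - <<'E'
from h import *
st();c=cam('wrist');im=env.read_camera('wrist')
for r in env.recognise('wrist','nut')[:3]: print(np.round(r['centre']),r['score'],proj(c,r['centre'],.025))
u,v=map(int,r['centre']) if 0 else map(int,env.recognise('wrist','nut')[0]['centre'])
y0=max(v-60,0);x0=max(u-80,0);print(x0,y0)
cv2.imwrite('pics/w3.png',cv2.resize(im[y0:y0+120,x0:x0+160,::-1],None,fx=5,fy=5))
E
```

```text
t 8.82 tcp [0.4743 0.1662 0.136 ] yaw 39.7 q6 2.63 gap 0.0387 F [-0.6  0.5  0.6] grip 0.0
[311. 240.] 0.89 [0.47525409 0.16580342]
[335. 409.] 0.41 [0.39397459 0.07650518]
230 179
```

View pics/w3.png

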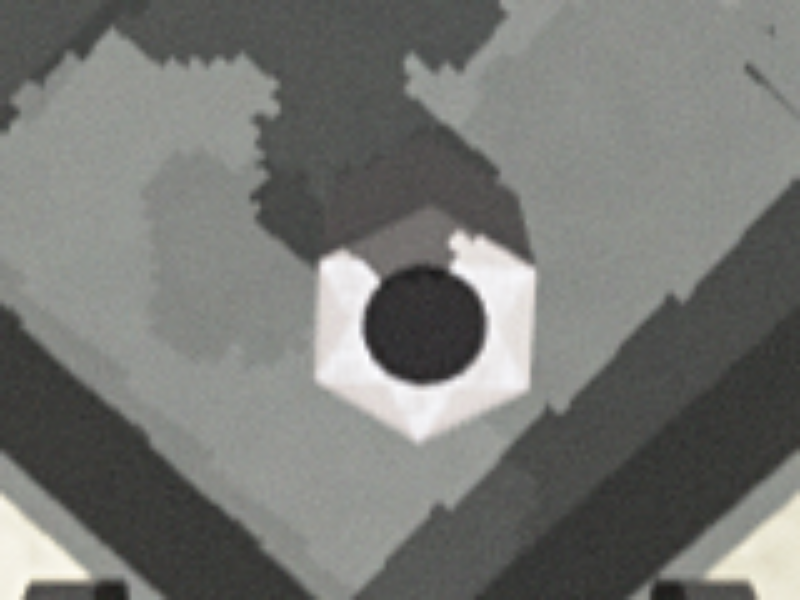

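The nut's hole centre is at crop (425,325), which is pixel (315,244). A pair of flats already faces the fingers.

```bash
python3 - <<'E'
from h import *
b=proj(cam('wrist'),(315,244),.040);print(b);go((*b,.034))
E
```

```text
[0.4785312 0.1650209]
shift mm [  2.4   3.4 102.4] turn None
```

```bash

python3 -m pendant '[[-0.1,0.002,0.003,0.03,0],[-0.1,0,0,0.04,0],[-0.1,0,0,0.022,0],[-0.1,0,0,0.01,0],[-0.1,0,0,0,0],[-1,0,0,0,0],[-1,0,0,0,0],[-1,0,0,0,0]]' 60
python3 -m pendant '[[-1,0,0,-0.05,0],[-1,0,0,-0.05,0],[-1,-0.031,0.0425,0,0],[-1,-0.031,0.0425,0,0],[-1,-0.031,0.0425,0,0],[-1,-0.031,0.0425,0,0],[-1,-0.031,0.0425,0,0],[-1,0,0,0,0.15]]'
python3 -m pendant '[[-1,0,0,0,0.15],[-1,0,0,0,0.15],[-1,0,0,0,0.15],[-1,0,0,0,0]]' >/dev/null
python3 - <<'E'
from h import *
st();c=cam('wrist');im=env.read_camera('wrist');cv2.imwrite('pics/w4.png',im[:,:,::-1])
print(rect(im,c,(105,110,40),(125,255,255),.013))
go((.495,-.098,.037),5.2)
E
```

```text
clock: 9.98
tcp_pos: [0.4793, 0.1654, 0.0359]
orientation: [0.0, 0.94, 0.34, 0.001]
wrist_force: [-0.1, -0.2, 5.6]
finger_gap: 0.023
grip_force: 59.4
clock: 10.98
tcp_pos: [0.4954, -0.101, 0.1349]
orientation: [0.001, 0.964, 0.264, 0.0]
wrist_force: [0.0, 0.7, -1.0]
finger_gap: 0.0227
grip_force: 59.1
t 11.47 tcp [ 0.4948 -0.0972  0.1347] yaw 5.5 q6 2.69 gap 0.0224 F [-0.5 -0.  -1.6] grip 59.1
(((525.1477661132812, -94.08663940429688), (144.81695556640625, 66.67375183105469), 5.449741363525391), (248, 55, 120, 243))
shift mm [ 0.1  0.8 97.7] turn 0.006
```

View pics/w4.png

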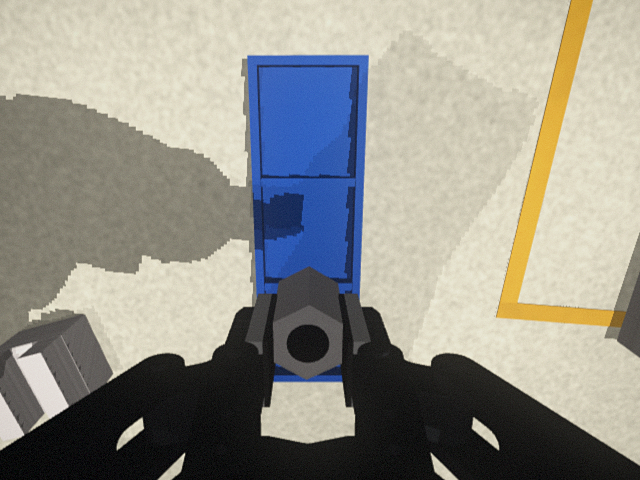

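The nut hangs straight above pocket1, and the tray hasn't moved. I'll lower, release, and go on to the brass block.

```bash

python3 -m pendant '[[-1,0,0.001,0.04,0],[-1,0,0,0.035,0],[-1,0,0,0.015,0],[-1,0,0,0.0065,0],[-1,0,0,0,0],[-0.2,0,0,0,0],[-0.2,0,0,0,0],[-0.2,0,0,0,0]]' 
python3 -m pendant '[[-0.2,0,0,-0.04,0],[-0.2,0,0,-0.06,0],[-0.2,0,0,0,0]]' >/dev/null
python3 - <<'E'
from h import *
st();go((.5955,.342,.14),45.8)
E
```

```text
clock: 12.52
tcp_pos: [0.4955, -0.0985, 0.0389]
orientation: [0.0, 0.999, 0.047, 0.001]
wrist_force: [0.4, -0.0, -0.2]
finger_gap: 0.0341
grip_force: 0.0
t 12.9 tcp [ 0.4985 -0.0995  0.1434] yaw 5.4 q6 2.69 gap 0.0338 F [ 0.1 -1.  -0.4] grip 0.0
shift mm [ 138.  -430.5    3.4] turn -0.705
```

```bash

python3 -m pendant '[[-0.2,0,0,0,-0.141],[-0.2,0,0,0,-0.141],[-0.2,0,0,0,-0.141],[-0.2,0,0,0,-0.141],[-0.2,0,0,0,-0.141]]' >/dev/null
python3 -m pendant '[[-0.2,0.048,-0.0298,0,0],[-0.2,0.048,-0.0298,0,0],[-0.2,0.048,-0.0298,0,0],[-0.2,0.048,-0.0298,0,0],[-0.2,0.048,-0.0298,0,0],[-0.2,0.048,-0.0298,0,0],[-0.2,0.048,-0.0298,0,0],[-0.2,0.048,-0.0298,0,0]]' >/dev/null
python3 -m pendant '[[-0.2,0,0,0,0]]' >/dev/null
python3 - <<'E'
from h import *
st();c=cam('wrist');im=env.read_camera('wrist')
r,b=rect(im,c,(8,90,150),(25,255,255),.034);print(r,b);go((r[0][0]/1000,r[0][1]/1000,.033),45.8)
E
```

```text
t 14.65 tcp [0.5917 0.3469 0.1365] yaw 46.1 q6 2.75 gap 0.034 F [-1.  -0.7  0.7] grip 0.0
((595.0968017578125, 342.49169921875), (41.78519821166992, 19.42879295349121), 45.84969711303711) (302, 211, 35, 70)
shift mm [  1.    4.2 103.7] turn 0.003
```

```bash

python3 -m pendant '[[-0.2,0.001,0.004,0.03,0],[-0.2,0,0,0.04,0],[-0.2,0,0,0.024,0],[-0.2,0,0,0.0105,0],[-0.2,0,0,0,0],[-1,0,0,0,0],[-1,0,0,0,0],[-1,0,0,0,0]]' 60
python3 -m pendant '[[-1,0,0,-0.05,0],[-1,0,0,-0.05,0],[-1,0,0,0,0]]'
python3 - <<'E'
from h import *
st();go((.5615,-.0915,.135),5.3)
E
```

```text
clock: 15.7
tcp_pos: [0.5967, 0.3414, 0.0354]
orientation: [0.0, 0.921, 0.389, 0.001]
wrist_force: [-0.3, -0.8, 5.2]
finger_gap: 0.0184
grip_force: 62.3
clock: 16.08
tcp_pos: [0.5986, 0.3425, 0.1394]
orientation: [-0.0, 0.921, 0.389, 0.005]
wrist_force: [0.9, 0.9, -0.9]
finger_gap: 0.0183
grip_force: 61.6
t 16.07 tcp [0.5986 0.3425 0.1394] yaw 45.8 q6 2.75 gap 0.0183 F [ 0.9  0.9 -0.9] grip 61.6
shift mm [-336.9  276.1    4.4] turn 0.707
```

```bash

python3 -m pendant '[[-1,-0.042,0.0345,0,0],[-1,-0.042,0.0345,0,0],[-1,-0.042,0.0345,0,0],[-1,-0.042,0.0345,0,0],[-1,-0.042,0.0345,0,0],[-1,-0.042,0.0345,0,0],[-1,-0.042,0.0345,0,0],[-1,-0.042,0.0345,0,0]]' >/dev/null
python3 -m pendant '[[-1,0,0,0,0.141],[-1,0,0,0,0.141],[-1,0,0,0,0.141],[-1,0,0,0,0.141],[-1,0,0,0,0.141],[-1,0,0,0,0]]' >/dev/null
python3 - <<'E'
from h import *
st();go((.5615,-.0915,.0373),5.3)
E
```

```text
t 17.82 tcp [ 0.5584 -0.0919  0.1328] yaw 5.5 q6 2.74 gap 0.0184 F [ 0.   0.1 -0.5] grip 61.5
shift mm [ 3.1 -0.2 95.5] turn 0.003
```

```bash

python3 -m pendant '[[-1,0.003,0,0.04,0],[-1,0,0,0.035,0],[-1,0,0,0.013,0],[-1,0,0,0.0065,0],[-1,0,0,0,0],[-0.2,0,0,0,0],[-0.2,0,0,0,0],[-0.2,0,0,0,0]]' 
python3 -m pendant '[[-0.2,0,0,-0.04,0],[-0.2,0,0,-0.06,0],[-0.2,-0.06,0,-0.05,0],[-0.2,-0.06,0,-0.03,0],[-0.2,-0.03,0,0,0],[-0.2,0,0,0,0]]' >/dev/null
python3 - <<'E'
from h import *
st();c=cam('wrist');im=env.read_camera('wrist');cv2.imwrite('pics/w5.png',im[:,:,::-1])
E
```

```text
clock: 18.82
tcp_pos: [0.5625, -0.0921, 0.04]
orientation: [0.0, 0.999, 0.047, 0.001]
wrist_force: [1.4, 0.9, -0.3]
finger_gap: 0.0345
grip_force: 0.0
t 19.57 tcp [ 0.4272 -0.1044  0.2082] yaw 5.3 q6 2.63 gap 0.034 F [0.  0.4 0.2] grip 0.0
```

View pics/w5.png

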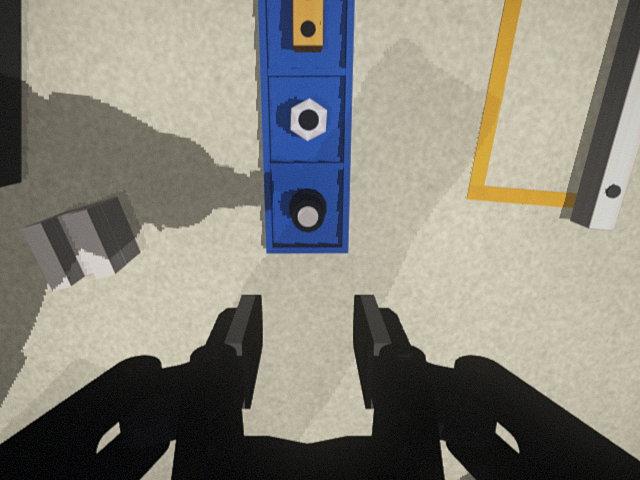

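All three parts stand upright in their pockets: bushing (308,215), nut (309,120), brass block (308,25). Next I'll measure the corner yaw from the tape and bar, and turn the tool so both open fingers push the long side.

```bash

python3 - <<'E'
from h import *
c=cam('wrist')
for a,b,z in(((505,0),(469,198),0),((522,0),(484,187),0),((469,198),(573,207),0)):
    p,q=proj(c,a,z),proj(c,b,z);print(p,q,np.degrees(np.arctan2(*(p-q)[::-1])))
E
python3 -m pendant '[[1,0,0,0,-0.148],[1,0,0,0,-0.148],[1,0,0,0,-0.148],[1,0,0,0,-0.148],[1,0,0,0,-0.148],[1,0,0,0,-0.148],[1,0,0,0,-0.148],[1,0,0,0,-0.148]]' >/dev/null
python3 -m pendant '[[1,0,0,0,-0.148],[1,0,0,0,-0.148],[1,0,0,0,0]]' >/dev/null
python3 - <<'E'
from h import *
st();go((.5,-.015,.04),90)
im=env.read_camera('wrist');cv2.imwrite('pics/w6.png',im[:,:,::-1])
im=env.read_camera('top');cv2.imwrite('pics/t2.png',im[:,:,::-1])
E
```

```text
[ 0.59162803 -0.2315649 ] [ 0.44758053 -0.23487974] 1.3182653822425772
[ 0.59275036 -0.24369342] [ 0.45757561 -0.24513542] 0.6111906387657338
[ 0.44758053 -0.23487974] [ 0.44805554 -0.32126501] 90.31505665354761
t 21.0 tcp [ 0.4297 -0.1045  0.2069] yaw 90.1 q6 1.15 gap 0.0852 F [-0.5  0.3  0.3] grip 0.0
shift mm [ 89.4  70.5 166.9] turn 0.002
```

View pics/w6.png

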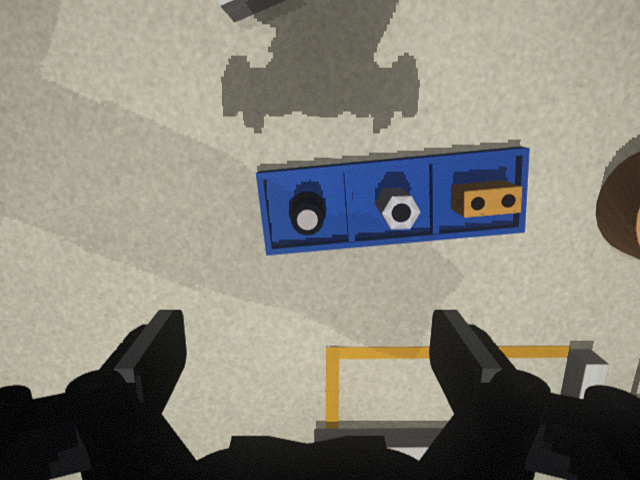

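The tray and its parts are standing. Open, the fingertips measure about 3 mm ahead of the TCP. I'll go down beside the long side.

```bash

python3 -m pendant '[[1,0.045,0.035,0.02,0],[1,0.045,0.035,0.02,0],[1,0,0,0.05,0],[1,0,0,0.05,0],[1,0,0,0.03,0],[1,0,0,0.015,0],[1,0,0,0.008,0],[1,0,0,0,0]]' 
python3 -m pendant '[[1,0,0,0.002,0],[1,0,0,0.001,0],[1,0,0,0,0]]'
```

```text
clock: 22.1
tcp_pos: [0.499, -0.0144, 0.0146]
orientation: [0.0, 0.706, 0.708, 0.0]
wrist_force: [0.0, 0.1, 0.3]
finger_gap: 0.0853
grip_force: 0.0
clock: 22.48
tcp_pos: [0.4987, -0.0143, 0.0117]
orientation: [0.0, 0.706, 0.708, 0.0]
wrist_force: [-0.2, 0.5, -0.5]
finger_gap: 0.0851
grip_force: 0.0
```

```bash

python3 -m pendant '[[1,-0.015,0,0,0],[1,-0.015,0,0,0],[1,-0.012,0,0,0],[1,-0.012,0,0,0],[1,-0.015,0,0,0],[1,-0.015,0,0,0],[1,-0.015,0,0,0],[1,-0.015,0,0,0]]' 
python3 -m pendant '[[1,-0.015,0,0,0],[1,-0.015,0,0,0],[1,-0.015,0,0,0],[1,-0.015,0,0,0],[1,-0.012,0,0,0],[1,-0.008,0,0,0],[1,-0.004,0,0,0],[1,0,0,0,0]]' 
python3 - <<'E'
from h import *
st()
im=env.read_camera('top');c=cam('top');print(rect(im,c,(105,120,60),(125,255,255),.012,(360,160,525,340)))
cv2.imwrite('pics/t3.png',cv2.resize(im[170:320,380:540,::-1],None,fx=5,fy=4))
E
```

```text
clock: 23.48
tcp_pos: [0.4987, -0.1292, 0.0113]
orientation: [-0.0, 0.706, 0.708, -0.0]
wrist_force: [0.1, 4.0, 2.6]
finger_gap: 0.0853
grip_force: 2.0
clock: 24.48
tcp_pos: [0.499, -0.213, 0.0112]
orientation: [0.0, 0.706, 0.708, -0.001]
wrist_force: [-0.4, -0.1, -0.4]
finger_gap: 0.0853
grip_force: 0.0
t 24.48 tcp [ 0.499  -0.213   0.0112] yaw 90.1 q6 1.02 gap 0.0853 F [-0.4 -0.1 -0.4] grip 0.0
(((586.5925903320312, -251.51364135742188), (15.101173400878906, 51.79615783691406), 0.2667044997215271), (461, 229, 25, 8))
```

View pics/t3.png

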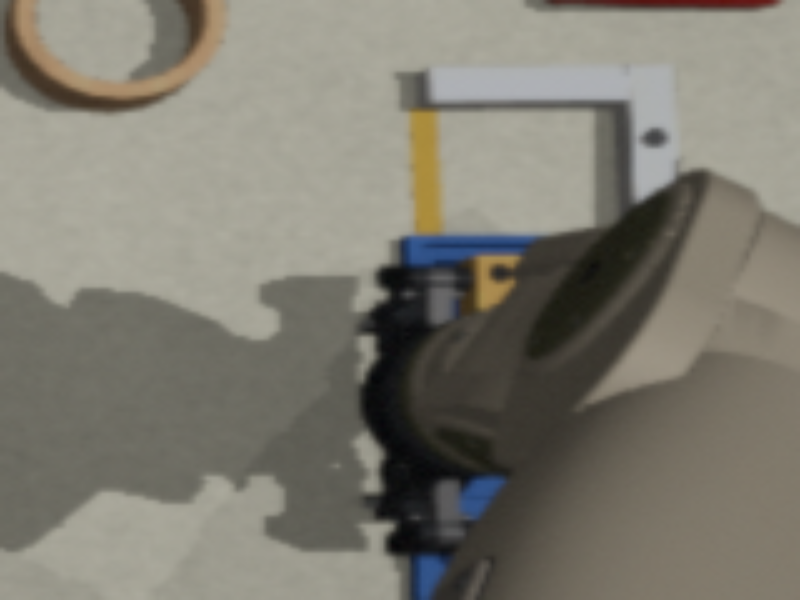

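The tray is square to the bars and about 30 mm from the long bar. I'll push it home in y, gently at the end.

```bash

python3 -m pendant '[[1,-0.006,0,0,0],[1,-0.008,0,0,0],[1,-0.007,0,0,0],[1,-0.004,0,0,0],[1,0,0,0,0]]'
python3 -m pendant '[[1,-0.002,0,0,0],[1,0,0,0,0]]' | grep -E 'tcp|force'
python3 -m pendant '[[1,-0.002,0,0,0],[1,0,0,0,0]]' | grep -E 'tcp|force'
```

```text
clock: 25.15
tcp_pos: [0.4992, -0.2383, 0.0113]
orientation: [0.0, 0.706, 0.708, -0.0]
wrist_force: [-0.6, 0.4, 0.1]
finger_gap: 0.0856
grip_force: 0.0
tcp_pos: [0.4992, -0.2393, 0.0113]
wrist_force: [0.9, 1.8, 0.7]
grip_force: 1.0
tcp_pos: [0.4991, -0.2413, 0.0113]
wrist_force: [0.1, 2.5, 0.6]
grip_force: 1.3
```

```bash

for i in 1; do python3 -m pendant '[[1,-0.002,0,0,0],[1,0,0,0,0]]' | grep -E 'tcp|t_force'; done
python3 -m pendant '[[1,-0.0015,0,0,0],[1,0,0,0,0]]' | grep -E 'tcp|t_force'
python3 -m pendant '[[1,-0.0015,0,0,0],[1,0,0,0,0]]' | grep -E 'tcp|t_force'
```

```text
tcp_pos: [0.499, -0.2424, 0.0112]
wrist_force: [-0.4, 6.5, 2.1]
tcp_pos: [0.4988, -0.2426, 0.0112]
wrist_force: [-0.3, 9.6, 5.1]
tcp_pos: [0.4986, -0.2428, 0.0111]
wrist_force: [-0.5, 12.3, 6.2]
```

The tray stalled flush against the long bar. Now I'll back off, lift, and go round to its -x end.

```bash

python3 -m pendant '[[1,0.015,0,0,0],[1,0.01,0,-0.01,0],[1,0,0,-0.05,0],[1,0,0,-0.05,0],[-0.4,0,0,0,0.143],[-0.4,0,0,0,0.143],[-0.4,0,0,0,0.143],[-0.4,0,0,0,0.143]]' >/dev/null
python3 -m pendant '[[-0.4,0,0,0,0.143],[-0.4,0,0,0,0.143],[-0.4,0,0,0,0.143],[-0.4,0,0,0,0.143],[-0.4,0,0,0,0.143],[-0.4,0,0,0,0.143],[-0.4,0,0,0,0.143]]' >/dev/null
python3 -m pendant '[[-0.4,-0.049,0.022,0,0],[-0.4,-0.049,0.022,0,0],[-0.4,-0.049,0.022,0,0],[-0.4,0,0,0,0]]' >/dev/null
python3 - <<'E'
from h import *
st();c=cam('wrist');im=env.read_camera('wrist');print(rect(im,c,(105,110,40),(125,255,255),.013))
cv2.imwrite('pics/w7.png',im[:,:,::-1]);go((.355,-.287,.024),0)
E
```

```text
t 28.77 tcp [ 0.3496 -0.2886  0.122 ] yaw -0.3 q6 2.28 gap 0.0255 F [ 0.4  0.2 -0. ] grip 0.0
(((432.6434326171875, -286.9794921875), (88.4310073852539, 66.85783386230469), 0.37171992659568787), (236, 0, 133, 176))
shift mm [ 3.8 -1.4 98.1] turn -0.003
```

View pics/w7.png

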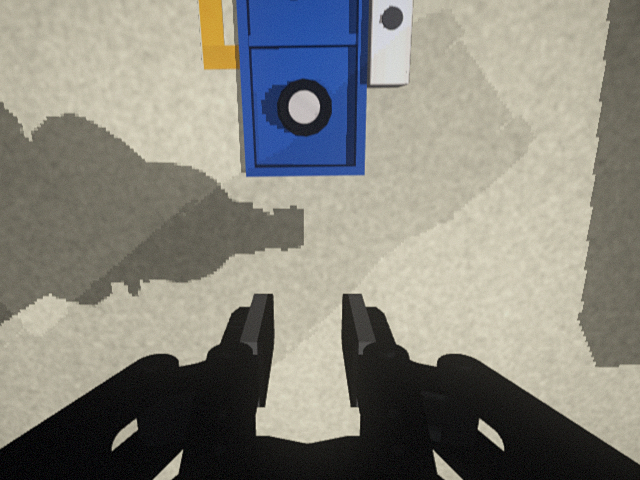

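The tray's near end is at x≈0.388, its side lies along the bar, and the bushing is upright at (304,107). Pushing in +x.

```bash

python3 -m pendant '[[-0.4,0,-0.001,0.05,0],[-0.4,0,0,0.03,0],[-0.4,0,0,0.012,0],[-0.4,0,0,0.006,0],[-0.4,0,0,0,0],[-0.4,0.01,0,0,0],[-0.4,0.01,0,0,0],[-0.4,0.01,0,0,0]]' 
python3 -m pendant '[[-0.4,0.01,0,0,0],[-0.4,0.012,0,0,0],[-0.4,0.012,0,0,0],[-0.4,0.01,0,0,0],[-0.4,0.008,0,0,0],[-0.4,0.004,0,0,0],[-0.4,0,0,0,0]]' 
python3 - <<'E'
from h import *
st();c=cam('wrist');im=env.read_camera('wrist');print(rect(im,c,(105,110,40),(125,255,255),.013))
im=env.read_camera('top');c=cam('top');print(rect(im,c,(105,120,60),(125,255,255),.012,(360,160,525,340)))
E
```

```text
clock: 29.82
tcp_pos: [0.3824, -0.2865, 0.0236]
orientation: [0.0, 1.0, 0.0, -0.001]
wrist_force: [-5.0, -0.3, 3.2]
finger_gap: 0.0257
grip_force: 2.4
clock: 30.7
tcp_pos: [0.4389, -0.2864, 0.0232]
orientation: [-0.0, 1.0, 0.001, 0.001]
wrist_force: [-0.4, 0.2, 0.0]
finger_gap: 0.0252
grip_force: 0.2
t 30.7 tcp [ 0.4389 -0.2864  0.0232] yaw 0.1 q6 2.41 gap 0.0252 F [-0.4  0.2  0. ] grip 0.2
(((495.1545104980469, -286.5198974609375), (95.67476654052734, 67.47808074951172), 0.5124662518501282), (193, 0, 230, 300))
(((553.35498046875, -287.1227722167969), (203.77792358398438, 68.08515167236328), 0.5146011114120483), (473, 201, 35, 96))
```

Tray at x≈0.553, about 8 mm to go.

```bash

python3 -m pendant '[[-0.4,0.003,0,0,0],[-0.4,0.003,0,0,0],[-0.4,0,0,0,0]]' | grep -E 'tcp|t_force'
python3 -m pendant '[[-0.4,0.002,0,0,0],[-0.4,0,0,0,0]]' | grep -E 'tcp|t_force'
python3 -m pendant '[[-0.4,0.0015,0,0,0],[-0.4,0,0,0,0]]' | grep -E 'tcp|t_force'
python3 -m pendant '[[-0.4,0.0015,0,0,0],[-0.4,0,0,0,0]]' | grep -E 'tcp|t_force'
```

```text
tcp_pos: [0.4443, -0.2863, 0.0233]
wrist_force: [-4.5, 0.9, 2.6]
tcp_pos: [0.4463, -0.2863, 0.0233]
wrist_force: [-3.5, 0.3, 2.2]
tcp_pos: [0.4478, -0.2863, 0.0233]
wrist_force: [-3.1, 1.0, 2.1]
tcp_pos: [0.4489, -0.2863, 0.0232]
wrist_force: [-4.9, 0.0, 2.7]
```

```bash

python3 -m pendant '[[-0.4,0.0015,0,0,0],[-0.4,0,0,0,0]]' | grep -E 'tcp|t_force'
python3 -m pendant '[[-0.4,0.0015,0,0,0],[-0.4,0,0,0,0]]' | grep -E 'tcp|t_force'
python3 -m pendant '[[-0.4,0.0015,0,0,0],[-0.4,0,0,0,0]]' | grep -E 'tcp|t_force'
```

```text
tcp_pos: [0.4491, -0.2862, 0.0231]
wrist_force: [-8.9, -0.5, 6.6]
tcp_pos: [0.4492, -0.2861, 0.0231]
wrist_force: [-14.4, -0.3, 8.2]
tcp_pos: [0.4493, -0.2861, 0.0231]
wrist_force: [-17.8, -2.7, 12.1]
```

The tray has stalled against the short bar. I'll back off, retreat and check.

```bash

python3 -m pendant '[[-0.4,-0.015,0,0,0],[-0.4,-0.03,0,0,0],[-0.4,-0.03,0,-0.04,0],[-0.4,0,0,-0.06,0],[-0.4,0,0,-0.05,0],[-0.4,0,0,-0.02,0],[-0.4,0,0,0,0]]' >/dev/null
python3 - <<'E'
from h import *
st()
im=env.read_camera('top');c=cam('top');print(rect(im,c,(105,120,60),(125,255,255),.012,(360,160,525,340)))
cv2.imwrite('pics/t4.png',cv2.resize(im[130:330,380:540,::-1],None,fx=3.7,fy=3))
E
```

```text
t 33.55 tcp [ 0.3804 -0.2877  0.1952] yaw 0.1 q6 2.32 gap 0.0257 F [-0.  -0.1 -0.9] grip 0.0
(((563.9170532226562, -286.908935546875), (204.26565551757812, 68.14714813232422), 0.5153564214706421), (473, 196, 35, 96))
```

View pics/t4.png

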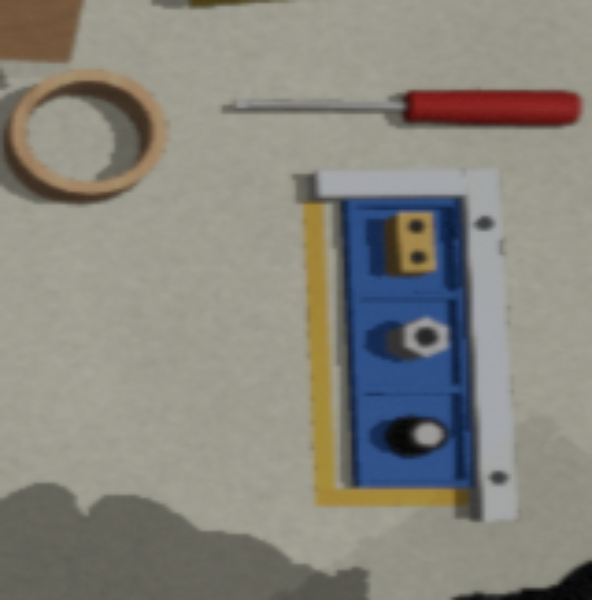

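The tray sits against both bars, with the brass block, nut and bushing upright in their pockets. Handing in.

```bash
python3 -c "
from workcell import env
print(env.hand_in())"
```

```text
the job is handed in; nothing more can be done
None
```

The job is handed in at about 34 s: the bushing, nut and brass block stand upright in the tray, one per pocket, and the last picture shows the tray flush against both bars; the hand-in returned no verdict.

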